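# Tidy the doorway table: tray into the rail's corner, tin back against the rail

## Task

Clear the front of the table by pushing things back along the tablecloth, without lifting, gripping or tipping anything: first push the key tray, with the padlock lying in it, fully home into the corner of the wooden rail, flush against the long rail and against the short end rail. Then push the round tin back until it stands against the long rail too, beside the tray. Push only from the outside - do not reach into the tray or take the tin between the fingers - and leave the shoe horn and the clothes peg alone.

Things in the scene. Friction and masses are not known exactly. Their poses are not given: they have to be found in the camera images.
- rail: Fixed dark wooden L-shaped rail screwed to the table, 30 mm high. Its x axis points away from the robot (turned by up to 9 degrees), y to the left along the long rail, z up. Origin on the table surface, on the face of the long rail that looks towards the robot. The long rail fills x 0 to 20 mm, y -270 to 210 mm; the short end rail, at the left end, comes towards the robot: x -120 to 0 mm, y 190 to 210 mm. The open corner to fill is thus at x = 0, y = 190 mm.
- tray: Loose black plastic open key tray, 100 mm (its x) by 150 mm (its y) by 24 mm high, walls 4 mm; origin at the centre of its underside. It starts up to 17 degrees askew to the rail, with one long side towards the long rail, some 60 to 100 mm short of it and 65 to 115 mm from the end rail. Home, its centre is at x = -50 mm, y = 115 mm of the rail's frame, its axes parallel to the rail's. About 0.2 kg; it slides under a few newtons, padlock included.
- padlock: Loose steel padlock, body 34 x 42 x 16 mm with a shackle reaching 42 mm along x from the origin, lying flat in the tray, where it stays and may slide about; origin at the centre of its body's underside. About 0.16 kg.
- tin: Loose closed round aluminium tin with a small hinge and lid tab, 68 mm across, 40 mm high, about 0.13 kg; origin at the centre of its underside. It starts to the right of the tray, in front of the long rail; pushed straight back it meets the rail. Against the rail its centre is at x = -34 mm of the rail's frame.
- shoe_horn: Bystander: loose wooden shoe horn lying on the table on the right, 190 mm long along its x, up to 40 mm wide, 8 mm high; origin about mid-length on its underside.
- clothes_peg: Bystander: loose green plastic clothes peg lying on the table on the left, 80 mm long along its x, about 20 mm wide, 12 mm high; origin at its spring, on the underside.

How it is judged:
By the outcome, as a careful person would: the job done as asked, in the order asked, and still so for the second after the job is handed in, with the robot touching nothing.
It also fails if it takes over 64 s, if anything falls off the work surface, if the arm or the gripper's body presses on something with over 40 N, if the wrist force passes 120 N, or if a joint passes its speed limit or range.

## Robot

A 6-joint arm with a two-finger parallel gripper is mounted at the origin on the work surface. World frame = base frame: x ahead of the robot, y to its left, z up, the work surface at z = 0. Lengths are in mm, angles in rad, forces in N, time in s.
With the tool pointing down it reaches from about 400 to 825 mm from the base axis. Payload 7 kg.
Tool frame: the origin (TCP) lies at the very end of the fingers, on their centre line; the grasp point (between the pads) lies 19 mm behind it; z points along the fingers, y is the direction in which the jaws open and shut (so a half turn about z gives the same grasp; the last joint's range is limited). The gripper opens to 88 mm and grips with 3 to 60 N. Pads are 19 mm wide; open, the fingers measure 130 mm over their backs; the gripper's body (78 mm by 193 mm) begins 47 mm behind the grasp point.
Start: joints at [1.487, 0.359, 0.012, 0, -1.224, -0.288], TCP at [245.23, 628.854, 226.561] pointing down, gripper open.
Joint ranges: [-3.07, 3.07], [-1.43, 2.12], [-1.02, 1.25], [-3.03, 1.67], [-3.05, -0], [-3.03, 3.03]. Speed limits (rad/s): [2.39, 2.39, 3.01, 3.14, 3.14, 3.14].

## Interface

Orientations are given as a unit quaternion [x, y, z, w].
In Python, from plant import bot gives the robot as it stands. Calls block until the motion is done:
- bot.move_ptp(position, orientation): joint-space move of the TCP to a pose.
- bot.line_to(position, velocity=150, ori=None): straight line of the TCP; ori=None keeps the orientation; velocity is the mean speed in mm/s.
- bot.move_joints(angles): joint-space move.
- bot.move_gripper(opening, force=None): finger opening in mm; force is the grip in N (None keeps the last); returns when the fingers have stopped.
- bot.pause(seconds).
- bot.solve_ik(position, orientation): joint angles nearest the present ones, or None.
- bot.read_state(): the state.
- bot.camera(name): name is "scene" or "top" or "wrist"; returns the picture (384x512x3 uint8, red, green, blue); there is no depth.
- bot.get_calibration(name): a dict with "fx", "fy", "cx", "cy" (pixels), "distortion" ([k1, k2, p1, p2, k3] as OpenCV has them; the pictures are not rectified), "view" (4x4, takes a point from world to camera coordinates); the wrist camera has in their place "T_tool_cam" (4x4, takes a point from camera to tool coordinates, whose origin is the TCP and whose axes are the flange's). Camera axes: x right, y up, looking along -z (the intrinsics and any distortion apply to the point x, -y, -z); pixel columns grow to the right and rows downward; lengths in mm; the calibration is good to about 2 mm. A picture is of the moment at which its call begins: read the wrist's pose just before it. get_calibration takes no time and is no camera call.
A pose or a line that the arm cannot do raises bot.Unreachable and nothing moves.
- bot.close_job(): hands the job in, once; it reports no verdict.
The state is a dict: "t": time; "joint_pos": joint angles; "qvel": joint speeds; "tau": joint torques, N m; "tcp_pos": TCP position; "eef_rot": TCP orientation; "contact_force": force on the tool from outside, world axes, zero at the start; "moment": the same for the moment, N m; "width": finger opening in mm.
Only numpy, scipy, OpenCV 4.12 (cv2) and the standard library are available. Lean on these libraries where they do the work, as an engineer would, in place of code of your own. Each camera call takes 0.05 s, during which the arm holds its last target. There are 200 camera calls.

## Working session

There is one attempt and no reset: what is moved stays moved. The work goes in short steps, each a Python script; the robot and the scene stay as the last script left them, time stands still between calls to the robot, and variables do not carry over. Pictures are saved under pics/ and viewed, on a budget of 10 in all, crops included, one or two more only if the job needs it, and the job is handed in when it is done.

```bash
mkdir -p pics; ls; python3 - <<'E'
from plant import bot
import cv2
for n in ("top","scene"):
    im=bot.camera(n); cv2.imwrite(f"pics/{n}0.png",im[:,:,::-1])
    c=bot.get_calibration(n); print(n,c)
print(bot.get_calibration("wrist"))
s=bot.read_state(); print(s)
im=cv2.imread("pics/top0.png"); cv2.imwrite("pics/top0b.png",cv2.resize(im,(800,600),interpolation=cv2.INTER_CUBIC))
E
```

```text
pics
top {'fx': 411.78249520499224, 'fy': 411.78249520499224, 'cx': 255.7738244349601, 'cy': 193.78252169500422, 'distortion': array([-0.14342657,  0.        ,  0.        ,  0.        ,  0.        ]), 'view': array([[-2.57483550e-02, -9.99654517e-01, -5.27902559e-03,
        -3.83726900e+01],
       [ 9.96632307e-01, -2.60810551e-02,  7.77420317e-02,
        -6.14600297e+02],
       [-7.78528557e-02, -3.25951802e-03,  9.96959532e-01,
        -1.16802390e+03],
       [ 0.00000000e+00,  0.00000000e+00,  0.00000000e+00,
         1.00000000e+00]])}
scene {'fx': 354.78015770747606, 'fy': 354.78015770747606, 'cx': 250.68551240879862, 'cy': 189.2144297602649, 'distortion': array([-0.03399916,  0.        ,  0.        ,  0.        ,  0.        ]), 'view': array([[-2.22642252e-01,  9.74681462e-01,  2.06512853e-02,
         1.81616270e+02],
       [-5.90975598e-01, -1.51780640e-01,  7.92281819e-01,
         3.22792181e+02],
       [ 7.75356866e-01,  1.64191003e-01,  6.09805743e-01,
        -1.28917092e+03],
       [ 0.00000000e+00,  0.00000000e+00,  0.00000000e+00,
         1.00000000e+00]])}
{
[... 514 characters left out ...]
0,
         1.00000000e+00]])}
{'t': 0.1, 'joint_pos': array([ 1.48712055e+00,  3.59310016e-01,  1.11433040e-02, -3.00060641e-04,
       -1.22409392e+00, -2.88141547e-01]), 'qvel': array([ 0.00096456, -0.0037503 ,  0.0012286 ,  0.00084873,  0.00048482,
        0.00117243]), 'tau': array([-1.54720350e-03, -5.84165025e+01,  2.93751901e+01,  7.01556891e+00,
        1.01771532e-02, -4.32561251e-05]), 'tcp_pos': array([245.07682137, 628.46612782, 225.71817145]), 'eef_rot': array([ 9.82758983e-01, -1.84889766e-01, -6.56096893e-05,  7.42725542e-04]), 'contact_force': array([-0.27756111, -0.27594147, -1.20765583]), 'moment': array([-0.00130334, -0.00797332,  0.02756647]), 'width': 87.56963468554444}
```

View pics/top0b.png

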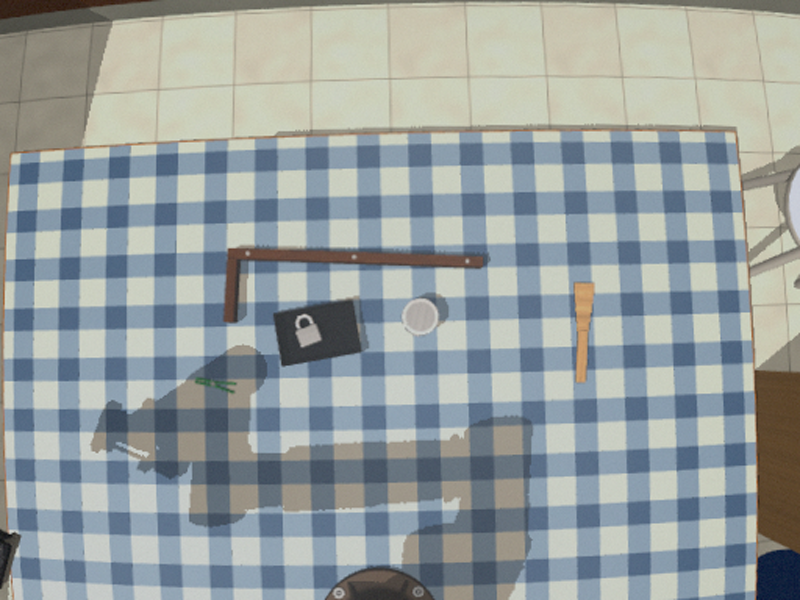

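The top view shows the rail corner at about (232,252), with the end rail coming down to (232,320). The tray is at about (318,332) with the padlock in its left half, the tin at (420,317), the peg at (215,384) and the shoe horn at (583,333). Next I'll enlarge the working area.

```bash
cat > h.py <<'E'
import numpy as np, cv2
from plant import bot
def px2w(name,uv,z=0.):
    """pixels -> world points on plane z"""
    c=bot.get_calibration(name); K=np.array([[c['fx'],0,c['cx']],[0,c['fy'],c['cy']],[0,0,1]])
    n=cv2.undistortPoints(np.array(uv,float).reshape(-1,1,2),K,c['distortion']).reshape(-1,2)
    V=c['view']; R=V[:3,:3]; o=-R.T@V[:3,3]
    d=np.c_[n[:,0],-n[:,1],-np.ones(len(n))]@R
    return o+d*((z-o[2])/d[:,2])[:,None]
def w2px(name,P):
    c=bot.get_calibration(name); K=np.array([[c['fx'],0,c['cx']],[0,c['fy'],c['cy']],[0,0,1]])
    q=np.atleast_2d(P)@c['view'][:3,:3].T+c['view'][:3,3]
    return cv2.projectPoints(q*[1,-1,-1],np.zeros(3),np.zeros(3),K,c['distortion'])[0].reshape(-1,2)
def crop(name,fn,x0,y0,w,h,s,im=None):
    im=bot.camera(name)[:,:,::-1] if im is None else im
    cv2.imwrite(fn,cv2.resize(im[y0:y0+h,x0:x0+w],None,fx=s,fy=s,interpolation=cv2.INTER_CUBIC))
E
python3 - <<'E'
from h import *
crop("top","pics/c1.png",130,150,190,110,4.2,cv2.imread("pics/top0.png"))
E
```

```text
(no output)
```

View pics/c1.png

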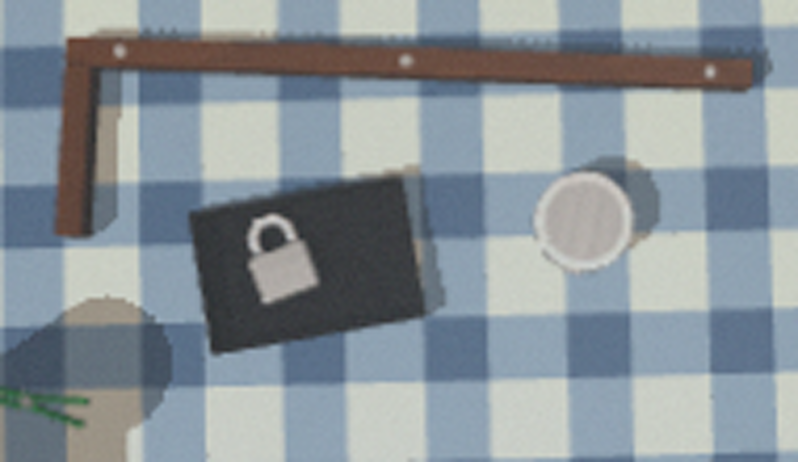

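The crop shows these edges:
- **Rail top:** back-left (68,38), back-right (752,60), front-right (752,88), end-rail foot (56,235).
- **Tray corners:** (190,212), (404,177), (427,315), (212,353).
- **Tin:** centre of the lid about (584,220).

```bash
cat >> h.py <<'E'
def cu(uv,x0=130,y0=150,s=4.2): return (np.array(uv,float)+.5)/s-.5+[x0,y0]
def fit(model,pts):
    """rigid 2D pose (x,y,theta) model->pts"""
    m=np.array(model,float);p=np.array(pts)[:,:2];a=m-m.mean(0);b=p-p.mean(0)
    th=np.arctan2((a[:,0]*b[:,1]-a[:,1]*b[:,0]).sum(),(a*b).sum())
    R=np.array([[np.cos(th),-np.sin(th)],[np.sin(th),np.cos(th)]])
    t=p.mean(0)-R@m.mean(0); return t,th,R,p-(m@R.T+t)
E
python3 - <<'E'
from h import *
np.set_printoptions(precision=1,suppress=True)
rail=fit([(20,210),(20,-270),(0,-270),(-120,210)],px2w("top",cu([(68,38),(752,60),(752,88),(56,235)]),30))
print("rail",rail[0],np.degrees(rail[1]),rail[3])
tray=fit([(50,75),(50,-75),(-50,-75),(-50,75)],px2w("top",cu([(190,212),(404,177),(427,315),(212,353)]),24))
print("tray",tray[0],np.degrees(tray[1]),tray[3])
tin=px2w("top",cu([(584,220)]),40)[0]; print("tin",tin)
R=rail[2]
print("in rail: tray",R.T@(tray[0]-rail[0]),np.degrees(tray[1]-rail[1]),"tin",R.T@(tin[:2]-rail[0]))
print("peg",px2w("top",cu([(5,393),(90,400),(83,424)]),8))
print("home tray", R@[-50,115]+rail[0])
E
```

```text
rail [692.8  59. ] -3.5329461620944076 [[-1.  -1.5]
 [-0.3  1.7]
 [ 0.2  1.2]
 [ 1.1 -1.3]]
tray [563. 100.] 8.219384933555913 [[-0.7  0.2]
 [-1.7 -0.6]
 [ 1.8 -0.1]
 [ 0.6  0.5]]
tin [587.7 -90.5  40. ]
in rail: tray [-132.1   32.9] 11.752331095650323 tin [ -95.7 -155.7]
peg [[477.8 318.9   8. ]
 [472.  257.7   8. ]
 [455.3 263.    8. ]]
home tray [650.  176.9]
```

```bash
cat >> h.py <<'E'
RT=np.array([692.8,59.0]); RA=np.radians(-3.53)
RR=np.array([[np.cos(RA),-np.sin(RA)],[np.sin(RA),np.cos(RA)]])
def W(x,y,z): return np.r_[RR@[x,y]+RT,z]
def Rl(p): return RR.T@(np.asarray(p)[:2]-RT)
def Q(deg=0): a=(RA+np.radians(deg))/2; return np.array([np.cos(a),np.sin(a),0,0])
def force(): return RR.T@bot.read_state()['contact_force'][:2]
def push(start,end,z,F,step=3,v=60,ax=0):
    """step from start to end (rail frame) until reaction along ax grows past F"""
    start,end=np.array(start,float),np.array(end,float); f0=force(); log=[]
    n=int(np.ceil(np.linalg.norm(end-start)/step))
    for i in range(1,n+1):
        bot.line_to(W(*(start+(end-start)*i/n),z),v); df=force()-f0
        log.append(np.round(np.r_[start+(end-start)*i/n,df],1))
        if -df[ax]>F: break
    return np.array(log)
def report(tag=""):
    s=bot.read_state(); print(tag,"t",round(s['t'],2),"tcp rail",Rl(s['tcp_pos']).round(1),"z",s['tcp_pos'][2].round(1),"F",force().round(1),"w",round(s['width'],1))
E
python3 - <<'E'
from h import *
np.set_printoptions(precision=1,suppress=True)
bot.move_ptp(W(-228,35,110),Q()); report("above")
bot.line_to(W(-228,35,9),200); report("down")
L=push((-228,35),(-175,35),9,15,step=4,v=80); print(L)
report()
crop("top","pics/c2.png",130,150,190,110,4.2)
E
```

```text
above t 2.17 tcp rail [-227.7   35.8] z 110.2 F [-0.5  1. ] w 87.3
down t 2.83 tcp rail [-227.6   35.6] z 9.4 F [0.1 0.4] w 87.4
[[-224.2   35.    -0.5    0.2]
 [-220.4   35.    -0.4    0.3]
 [-216.6   35.    -1.5   -0.7]
 [-212.9   35.     0.3   -0.6]
 [-209.1   35.    -0.3   -0.3]
 [-205.3   35.    -1.    -0.1]
 [-201.5   35.    -0.3   -0.7]
 [-197.7   35.    -0.1   -0.1]
 [-193.9   35.    -0.5   -1.3]
 [-190.1   35.     0.1   -0. ]
 [-186.4   35.    -0.4   -0.3]
 [-182.6   35.    -0.9   -0.6]
 [-178.8   35.     0.    -1.1]
 [-175.    35.    -0.9   -0.6]]
 t 6.33 tcp rail [-174.9   34.9] z 8.9 F [-0.8 -0.3] w 87.6
```

View pics/c2.png

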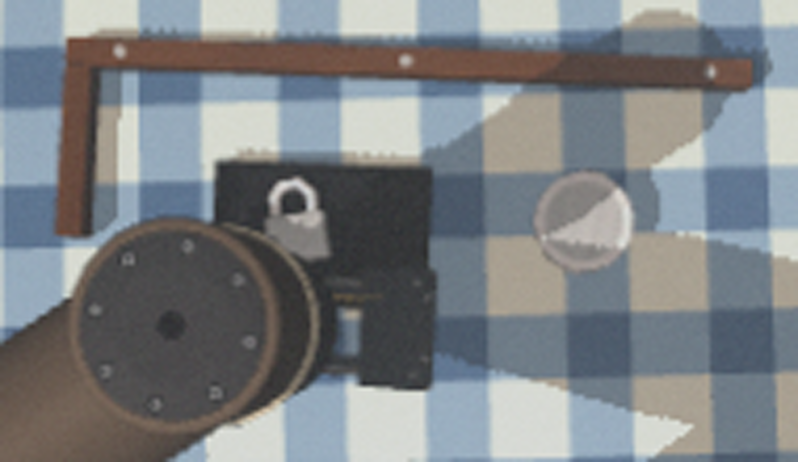

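The tray has turned square to the rail: its back edge runs from (216,162) to (432,168). I'll push on to the long rail, then push from the right side.

```bash
python3 - <<'E'
from h import *
np.set_printoptions(precision=1,suppress=True)
p=px2w("top",cu([(216,162),(432,168)]),24); print([Rl(a) for a in p])
bot.line_to(W(-122,35,9),60); report("near")
L=push((-122,35),(-100,35),9,12,step=2,v=40); print(L); report()
crop("top","pics/c3.png",130,150,190,110,4.2)
E
```

```text
[array([-63.7, 100.2]), array([-62.6, -50.1])]
near t 7.42 tcp rail [-121.6   35.2] z 9.1 F [ 0.1 -0. ] w 87.8
[[-120.    35.    -1.7    0.8]
 [-118.    35.    -2.6   -0.2]
 [-116.    35.    -1.9   -0. ]
 [-114.    35.    -2.2   -0.7]
 [-112.    35.    -4.    -0.1]
 [-110.    35.   -12.8    2.6]]
 t 8.92 tcp rail [-112.2   34.8] z 8.8 F [-12.7   2.6] w 87.4
```

View pics/c3.png

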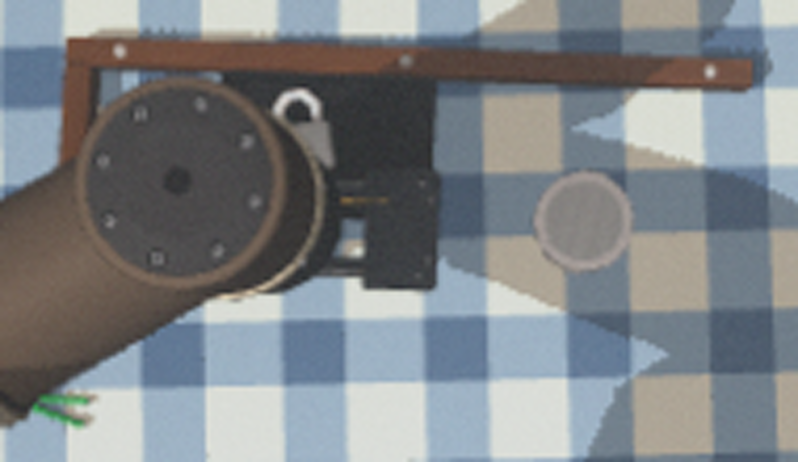

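The tray's back side is now on the long rail, with its right side at x≈435. I'll move to the gap between tray and tin and push left.

```bash
python3 - <<'E'
from h import *
np.set_printoptions(precision=1,suppress=True)
bot.line_to(W(-130,35,9),100); bot.line_to(W(-130,35,100),200)
bot.move_gripper(30)
j=bot.read_state()['joint_pos']
c=[(np.abs(q-j).max(),d,q) for d in (90,-90) if (q:=bot.solve_ik(W(-52,-78,100),Q(d))) is not None]
for a in c: print(a[:2],a[2])
d=min(c)[1]; bot.move_ptp(W(-52,-78,100),Q(d)); report("above")
bot.line_to(W(-52,-78,9),200); report("down")
bot.line_to(W(-52,15,9),60); report("near")
L=push((-52,15),(-52,40),9,12,step=2,v=40,ax=1); print(L); report()
crop("top","pics/c4.png",130,150,190,110,4.2)
E
```

```text
(np.float64(1.8081637375631678), 90) [ 0.3  0.4 -0.2  0.  -0.9  2.8]
(np.float64(1.3334289160266262), -90) [ 0.3  0.4 -0.2  0.  -0.9 -0.3]
above t 12.21 tcp rail [-52.2 -77.8] z 99.9 F [-0.7  1.2] w 30.2
down t 12.82 tcp rail [-51.5 -77.6] z 9.6 F [1.  0.4] w 30.0
near t 14.52 tcp rail [-52.1  15.1] z 8.8 F [ 0.1 -1.7] w 30.0
[[-52.   16.9   0.1  -1.3]
 [-52.   18.8  -0.4  -0.5]
 [-52.   20.8  -0.5  -0.1]
 [-52.   22.7   0.2   1.8]
 [-52.   24.6   0.2   1.4]
 [-52.   26.5  -0.6   1.4]
 [-52.   28.5  -1.9   0.8]
 [-52.   30.4   0.5  -5.3]
 [-52.   32.3   2.7 -13.2]]
 t 16.77 tcp rail [-52.2  29.4] z 9.0 F [  2.8 -14.9] w 30.0
```

View pics/c4.png

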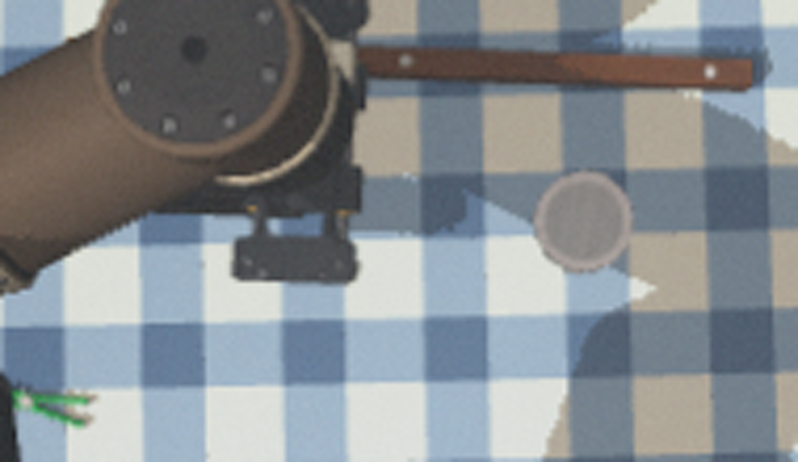

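Contact with the end rail is felt: 13–15 N at TCP y≈29.4, with the tray's right side at about 40. Next comes a seating push from the front again, then a check with the arm out of the way.

```bash
python3 - <<'E'
from h import *
np.set_printoptions(precision=1,suppress=True)
bot.line_to(W(-52,5,9),100); bot.line_to(W(-52,5,100),200)
bot.move_gripper(70)
bot.move_ptp(W(-145,112,100),Q()); bot.line_to(W(-145,112,9),200); report("down")
bot.line_to(W(-120,112,9),80)
L=push((-120,112),(-100,112),9,14,step=2,v=40); print(L); report()
bot.line_to(W(-145,112,9),100); bot.line_to(W(-145,112,120),200); bot.move_gripper(0)
bot.move_ptp(W(-210,-156,150),Q()); report()
im=bot.camera("top")[:,:,::-1]; cv2.imwrite("pics/top5.png",im)
crop("top","pics/c5.png",140,150,150,80,5.3,im)
E
```

```text
down t 20.52 tcp rail [-144.4  112. ] z 9.4 F [0.5 0. ] w 70.0
[[-118.   112.     0.3   -0.7]
 [-116.   112.    -0.4    0. ]
 [-114.   112.    -0.     0.3]
 [-112.   112.    -2.3   -0.9]
 [-110.   112.   -10.2    2.3]
 [-108.   112.   -18.9    5.1]]
 t 22.48 tcp rail [-112.1  111.6] z 8.8 F [-19.2   5.5] w 70.1
 t 25.99 tcp rail [-209.3 -155.4] z 150.1 F [-0.4  0.7] w 0.4
```

View pics/c5.png

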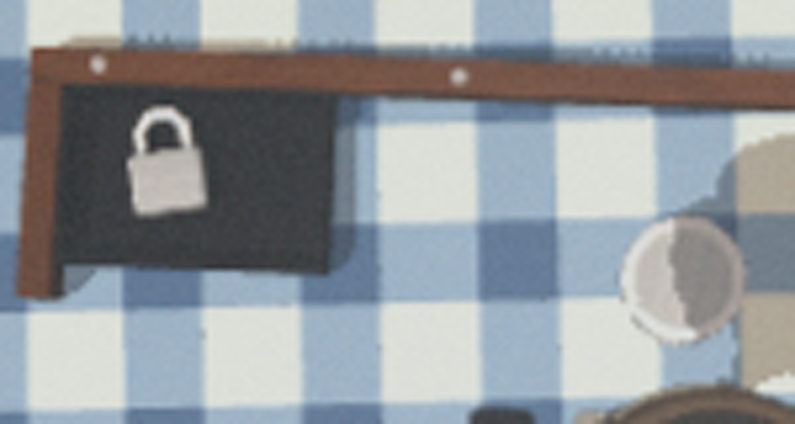

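The tray now appears to sit in the corner, with its right side from (334,97) to (328,273) and its front from (62,265) to (328,273). The tin is unmoved at (683,278). I'll check the tray's pose in numbers and do a sub-pixel check.

```bash
python3 - <<'E'
from h import *
np.set_printoptions(precision=1,suppress=True)
c=lambda uv:cu(uv,140,150,5.3)
for n,uv,z in [("tray TR,BR,BL",[(334,97),(328,273),(62,265)],24),("rail ends: back-left, foot-left, foot-right",[(32,48),(18,296),(48,297)],30),("foot face bottom",[(63,292)],0),("tin",[(683,279)],40)]:
    print(n,[Rl(p) for p in px2w("top",c(uv),z)])
# predicted home outline
P=[W(*a) for a in [(0,190,24),(0,40,24),(-100,40,24),(-100,190,24),(-120,190,30),(-120,210,30),(20,210,30),(0,190,30),(0,-270,30),(20,-270,30)]]
print((w2px("top",P)-[140,150]+.5)*5.3-.5)
im=cv2.resize(cv2.imread("pics/top5.png")[150:230,140:290],None,fx=5.3,fy=5.3,interpolation=cv2.INTER_CUBIC)
g=im.max(2)
print("row 265 cols 10-110",g[255,10:110:4]); print("row 180",g[180,10:110:4]); print("col 250 rows 60-130",g[60:130:4,250])
E
```

```text
tray TR,BR,BL [array([-2. , 39.8]), array([-99.1,  38.6]), array([-100.1,  186.5])]
rail ends: back-left, foot-left, foot-right [array([ 19.2, 209. ]), array([-118.4,  208.7]), array([-118.3,  191.8])]
foot face bottom [array([-114. ,  191.5])]
tin [array([ -96.4, -155.1])]
[[ 66.1  84.9]
 [333.8  93.3]
 [325.3 274.5]
 [ 55.9 264.5]
 [ 51.1 300.2]
 [ 15.5 298.8]
 [ 30.3  46.5]
 [ 63.4  83.3]
 [898.2 111.5]
 [899.1  75.3]]
row 265 cols 10-110 [149 133 103 107 108 106 106 107 108 102  85  67  64  66  66  65  64  65
  68  66  67  67  64  64  66]
row 180 [198 192 174 132 114 110 110 107 107 109 108  90  69  61  58  57  57  59
  62  59  60  62  64  69  68]
col 250 rows 60-130 [111 111 110 111 112 115 104  80  62  61  62  65  68  66  64  65  67  68]
```

```bash
python3 - <<'E'
from h import *
crop("scene","pics/s5.png",215,95,150,112,5.3)
P=[W(*a) for a in [(0,190,24),(0,40,24),(-100,40,24),(-100,190,24),(0,190,30),(-120,190,30),(-34,-156,40)]]
print(((w2px("scene",P)-[215,95]+.5)*5.3-.5).round())
E
```

```text
[[919. 807.]
 [514. 721.]
 [550. 563.]
 [916. 634.]
 [923. 795.]
 [919. 593.]
 [ 60. 537.]]
```

View pics/s5.png

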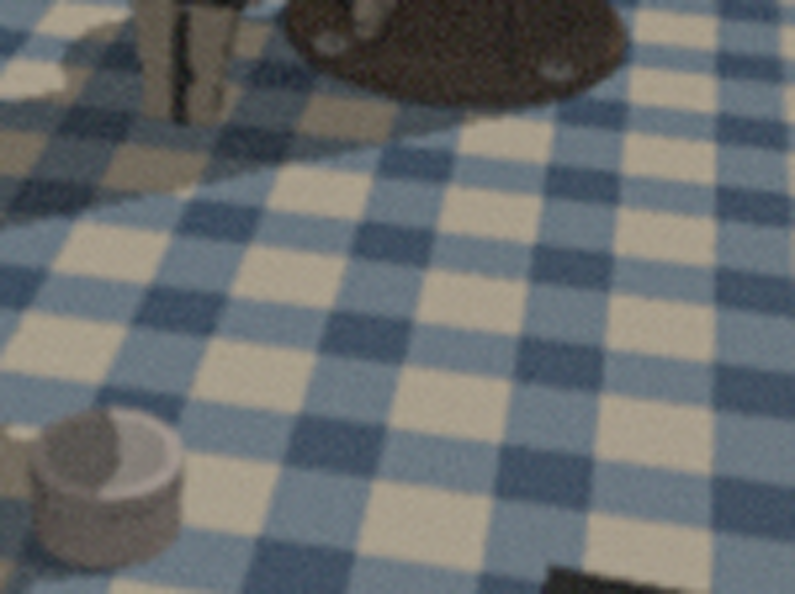

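The scene crop missed the tray; it shows only the tin at (108,470) and the closed fingers at the upper left. In the top view, though, the tray corners agree with home to 1–2 mm. The last push had a side reaction of 5 N, so I'll reseat the tray gently towards the end rail, biased slightly into the corner, and then push the tin.

```bash
python3 - <<'E'
from h import *
np.set_printoptions(precision=1,suppress=True)
bot.move_gripper(30)
bot.move_ptp(W(-54,-5,100),Q(-90)); bot.line_to(W(-54,-5,9),200)
bot.line_to(W(-54,22,9),80)
L=push((-54,22),(-49,38),9,10,step=2,v=40,ax=1); print(L); report("seat y")
bot.line_to(W(-54,0,9),100); bot.line_to(W(-54,0,110),200)
bot.move_gripper(0)
bot.move_ptp(W(-170,-155.5,100),Q()); bot.line_to(W(-170,-155.5,13),200); report("behind tin")
bot.line_to(W(-110,-155.5,13),60); report()
crop("top","pics/c6.png",140,150,190,110,4.2)
E
```

```text
[[-53.4  23.8   0.4   0.9]
 [-52.9  25.6  -0.3   0.9]
 [-52.3  27.3   0.5   0.4]
 [-51.8  29.1   0.4   0.6]
 [-51.2  30.9   0.1  -6.3]
 [-50.7  32.7  -0.2 -13.8]]
seat y t 30.94 tcp rail [-51.9  29.4] z 9.0 F [ -0.3 -14.5] w 30.1
behind tin t 34.92 tcp rail [-169.5 -155.4] z 13.3 F [ 0.3 -0.5] w 0.8
 t 36.07 tcp rail [-109.9 -155.4] z 13.0 F [-0.2 -0.4] w 0.5
```

View pics/c6.png

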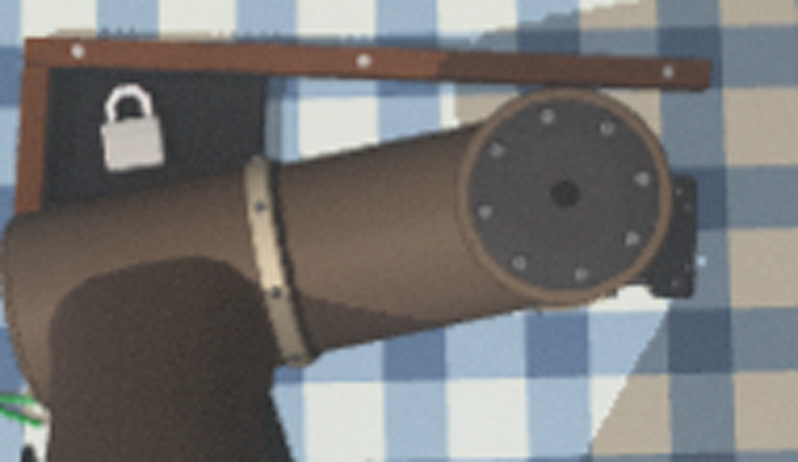

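The tray stopped at the same 29.4, so it's seated. The arm hides the tin, so I'll go on until I feel the rail.

```bash
python3 - <<'E'
from h import *
np.set_printoptions(precision=1,suppress=True)
bot.line_to(W(-90,-155.5,13),60)
L=push((-90,-155.5),(-70,-155.5),13,8,step=2,v=40); print(L); report()
bot.line_to(W(-130,-155.5,13),80); bot.line_to(W(-180,-155.5,120),200)
bot.move_ptp(W(-240,-200,200),Q()); report()
im=bot.camera("top")[:,:,::-1]; cv2.imwrite("pics/top7.png",im)
crop("top","pics/c7.png",140,150,190,110,4.2,im)
E
```

```text
[[ -88.  -155.5    1.    -0.4]
 [ -86.  -155.5    0.    -0.7]
 [ -84.  -155.5   -0.4   -1.6]
 [ -82.  -155.5   -0.2   -1.9]
 [ -80.  -155.5   -1.6   -0.3]
 [ -78.  -155.5   -5.7    0.2]
 [ -76.  -155.5  -10.4    0.7]]
 t 38.35 tcp rail [ -79.8 -155.8] z 12.5 F [-11.1   1.4] w 0.4
 t 40.43 tcp rail [-240.1 -200.3] z 199.6 F [0.3 0.2] w 0.5
```

View pics/c7.png

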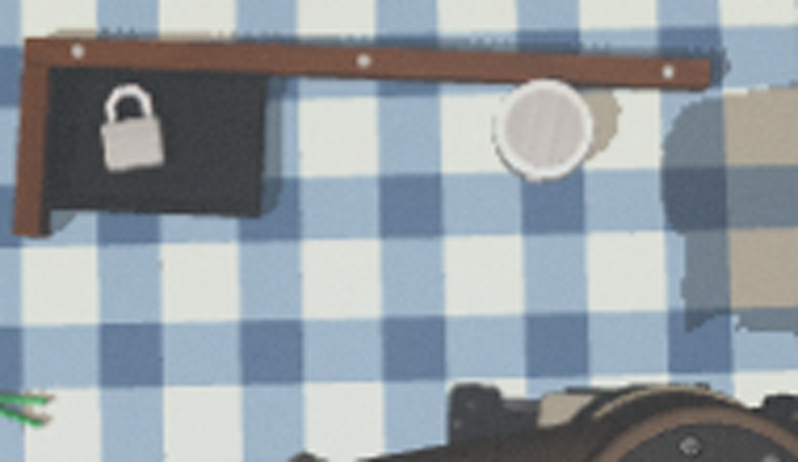

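The tin's lid, centred at (544,130), meets the rail, and the tray is still in the corner. As a last check, I'll compare the tin's position and the bystanders with the first picture.

```bash
python3 - <<'E'
from h import *
np.set_printoptions(precision=1,suppress=True)
c=lambda uv:cu(uv,140,150,4.2)
print("tin",Rl(px2w("top",c([(544,130)]),40)[0]))
print("tray TR,BR,BL",[Rl(p) for p in px2w("top",c([(267,76),(261,217),(50,210)]),24)])
a,b=cv2.imread("pics/top0.png"),cv2.imread("pics/top7.png")
for n,(x0,y0,x1,y1) in {"horn":(355,170,395,255),"peg":(118,236,158,256)}.items():
    for im in (a,b):
        h=cv2.cvtColor(im[y0:y1,x0:x1],cv2.COLOR_BGR2HSV)
        m=((h[...,0]>5)&(h[...,0]<22)&(h[...,1]>90)) if n=="horn" else ((h[...,0]>45)&(h[...,0]<85)&(h[...,1]>110))
        print(n,m.sum(),np.argwhere(m).mean(0))
bot.close_job()
E
```

```text
tin [ -34.3 -155. ]
tray TR,BR,BL [array([-1.5, 38.1]), array([-99.6,  37.7]), array([-100.2,  185.8])]
horn 495 [37.4 17.6]
horn 473 [37.7 17.5]
peg 14 [ 9.2 16.1]
peg 42 [ 9.1 19.3]
the job is handed in; nothing more can be done
```

The job is done and handed in at about 40 s. With the fingers open, I pushed the tray square against the long rail, then from its right side into the end rail, and reseated it both ways. After that I pushed the tin straight back with the closed fingers. Nothing was lifted, gripped or tipped.

**Force checks:** Each push ended on firm contact: 19 N at the long rail, 14 N at the end rail and 11 N at the tin. The second end-rail push stopped at the same place as the first (TCP y = 29.4 mm).

**Last picture:**
- **Tin:** its centre is at x = -34.3 mm (target -34), y = -155 mm.
- **Tray:** its front side is at x ≈ -100 mm, as it should be at home. Its right side reads y ≈ 38 mm against the ideal 40 mm. That disagrees by about 2 mm, within the calibration error, and the tray looks flush in the corner.
- **Shoe horn:** unmoved to within 0.3 pixel.
- **Peg:** the automatic comparison disagreed (14 against 42 matching pixels, about 3 pixels of shift). I put that down to the arm's shadow over the peg in the first picture, because the peg's tips, read by eye, are in the same place to about half a pixel.

**Failed check:** one crop from the scene camera missed the tray, so the flush fit rests on the top camera and the contact forces.

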